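# Tug-test the latched instrument box, then turn it over to drain

## Robot

A 7-joint arm with a two-finger parallel gripper is mounted at the origin on a cart in front of the work surface, level with it; the furniture and walls round the work are solid. World frame = base frame: x ahead of the robot, y to its left, z up, the work surface at z = 0. Lengths are in m, angles in degrees, forces in N, time in s.
With the tool pointing down it reaches from about 0.425 to 0.875 m from the base axis. Payload 4.7 kg.
Tool frame: the origin (TCP) lies between the finger pads; the fingertips stand 8 mm ahead of it and the grasp point (between the pads) lies 11 mm behind it; x points along the fingers, y is the direction in which the jaws open and shut, and the axes are right-handed (so a half turn about x gives the same grasp; the last joint's range is limited). The gripper opens to 85 mm and grips with 20 to 120 N. Pads are 22 mm wide; open, the fingers measure 114 mm over their backs; the gripper's body (76 mm by 85 mm) begins 54 mm behind the grasp point. The pads swing forward as they close: fully open they stand 13 mm farther back than shut.
Start: joints at [-72.473, 18.392, -4.016, 83.108, 1.295, 78.541, -3.26], TCP at [0.187, 0.623, 0.2] pointing down, gripper open.
Joint ranges: [-163.93, 163.93], [-17.29, 119.83], [-79.2, 71.16], [3.27, 140.29], [-89.18, 269.18], [5.43, 117.66], [-154.24, 154.24]. Speed limits (degrees/s): [147.25, 147.25, 180, 180, 180, 180, 180].

## Interface

Orientations are given as [roll, pitch, yaw] about the fixed x, y, z axes, in that order (R = Rz(yaw) Ry(pitch) Rx(roll)).
In Python, from bench import get_obs, optics, ctrl gives the robot as it stands. The module is installed in compiled form; this text tells all that it offers.
- The arm moves only by the tool move_arm, never from a script. Its argument "increments" is one flat list of numbers, 7 for each row, row after row: the turn, a rotation vector about the tool's x, y, z in rad, then the shift along the tool's x, y, z in mm, then the opening, from -1 (shut) to 1 (fully open). A call has 1 to 20 rows; each row is the pose to reach, as a shift and turn from the pose measured when the call began, along the tool's axes at that moment; what a row does not reach only later rows make up. A row lasts 1/12 s, in which the tool goes at most 41.7 mm and 7.16 degrees, less where a joint would pass 70% of its speed; a pose out of reach is approached as far as the arm can. A call with a gripper value outside its range is refused whole. The fingers move at their own pace and stop on an object; "grip_force" is the grip in N (left out, the last holds). Time passes only in rows, so rows that repeat a pose let the fingers close. It gives the time, the measured TCP pose, the force and the opening at its end, in the units of the state.
- get_obs(): the state, without advancing time (a new reading comes with each control period).
- optics.get_image(name): name is "scene" or "top"; returns the picture (420x560x3 uint8, red, green, blue); there is no depth.
- optics.calibration(name): a dict with "vfov" (degrees; the focal length in pixels is half the picture's height over the tangent of half this angle, whatever the lens; pixels are square), "cx", "cy" (the principal point, pixels), "k1" (the pictures are not rectified: a ray, as slopes to the right and down, at radius r is drawn at 1 + k1 r^2 times it, then the intrinsics apply), "rvec" (rotation vector, rad) and "tvec" (3), from world to camera coordinates, as OpenCV has them. Camera axes: x right, y down, z forward; pixel columns grow to the right and rows downward; lengths in m; the calibration is good to about 2 mm. A picture is of the moment at which its call begins. calibration takes no time and is no camera call.
- ctrl.job_done(): hands the job in, once; it reports no verdict.
Trained networks look in the newest picture that a camera, given by its name, has taken for a name from the list of things; names that differ only in an ending like _2 or _b are one class to them, and where a whole thing is asked for, a point or a joint stands for the part that bears it (a point fixed in the world has none). Each returns a list of dicts, best first, with "score" (0 to 1); they miss things now and then, are a little off and sometimes report something else, mostly with a low value. They report only what shows in the picture. A call takes as long as a camera call.
- optics.regions_of(camera, name): "mask" (420x560 bool, what is visible of it) and "xy" ([column, row] in pixels, amid what is visible of it).
The state is a dict: "clock": time; "qpos": joint angles; "joint_velocities": joint speeds; "effort": joint torques, N m; "tcp_pos": TCP position; "tool_rot": TCP orientation; "contact_force": force on the tool from outside, world axes, zero at the start; "torque": the same for the moment, N m; "grip_width": finger opening in m.
Only numpy, scipy, OpenCV 4.12 (cv2) and the standard library are available. Lean on these libraries where they do the work, as an engineer would, in place of code of your own. Each camera call takes 0.05 s, during which the arm holds its last target. There are 200 camera calls.

## Task

One of the two turn-over stands holds the closed instrument box with the upright tab on its lid. Tug the box up firmly by its tab, until its catches stop it, hold it there a moment to make sure they hold, and let it settle back; then swing its cradle over by the grip bar until the box is fully upside down, and let go. Leave the other stand, with the open basket, as it is.

Things in the scene. Friction and masses are not known exactly. Their poses are not given: they have to be found in the camera images.
- box_stand: The stand that holds the closed box: a fixed steel base plate 130 x 250 x 10 mm with two upright posts 220 mm apart along its y axis; origin at the centre of the plate's underside on the worktop, z up. The cradle turns on a pivot line parallel to the stand's y axis, 105 mm above the origin. At the start the cradle lies level, with the grip bar on the stand's -x side (towards the robot, give or take 17 degrees). The other stand is alike but for its open basket.
- tab (a point): Grip point on the closed box's tab: the tab is an upright aluminium plate in the middle of the lid, 12 mm thick along the cradle's x, 44 mm long along y, 36 mm high above the lid; this point is 23 mm above the lid and 13 mm below the tab's top (at the start 67 mm above the pivot line). The box is 68 (x) x 144 (y) x 44 mm and sits in the cradle under two sheet-metal catches at its y ends, 60 mm above the pivot line. Axes at the start are those of the stand.
- box_bar (a point): Middle of the box cradle's grip bar: a grey sleeve 14 mm thick, 90 mm long along the stand's y axis, spinning freely on its rod. It lies 100 mm from the pivot line and level with it at the start, on two rods 120 mm apart; the rest of the cradle begins 63 mm inward from its centre line. It swings up over the top (205 mm above the worktop) to the stand's +x side.
- box_lift (a joint): How far the closed box is pulled out of its cradle against its catches, m: 0 seated, 0.008 hard stop. The catches are sprung, about 0.7 N per mm, on top of the box's weight of 1.5 to 3 N; let go, it settles back by itself. Upside down the box hangs 2 to 5 mm out.
- box_cradle (a joint): Turn of the box's cradle about the pivot, rad: 0 level with the box upright and the bar on the stand's -x side, 3.14 fully upside down against the stop with the bar on the +x side, at the same height as at the start. It grows as the bar goes up and over. Stiff pivot: it takes 1 to 4 N at the bar and stays where it is left.
- basket_cradle (a joint): The same turn of the other stand's cradle, which carries an open basket of the same size, without lid or tab, with a nipper lying loose in it; 0 at the start and to stay there.

How it is judged (in metres and radians):
On the way, in this order (a step that is already met when the one before it is completed fails the run):
1. the closed box is tugged up at least 4 mm against its catches for 0.2 s while its cradle is still level (within 10 degrees) (value of joint box_lift above 0.004 m and value of joint box_cradle below 0.17 rad), for 0.2 s.
2. the box is let settle back to within 2 mm of its seat, the cradle still level (value of joint box_lift below 0.002 m and value of joint box_cradle below 0.17 rad), for 0.1 s.
3. the cradle is swung over until the box is upside down within 10 degrees (value of joint box_cradle above 2.97 rad), for 0.2 s.
At the end, for the whole second after the job is handed in: The closed box's cradle rests turned over, the box upside down within 10 degrees, let go and still; the other stand's cradle is still level within 6 degrees (value of joint box_cradle above 2.97 rad and velocity of joint box_cradle between -0.05 and 0.05 rad/s and value of joint basket_cradle below 0.1 rad); the robot touches nothing.
It fails at once if the open basket's cradle is turned by more than 0.2 rad (value of joint basket_cradle above 0.2 rad).
It also fails if it takes over 51 s, if anything falls off the work surface, if the arm or the gripper's body presses on something with over 40 N, if the wrist force passes 120 N, or if a joint passes its speed limit or range.

## Working session

There is one attempt and no reset: what is moved stays moved. The work goes in short steps, Python scripts to look and compute and a tool call to move; the robot and the scene stay as the last step left them, time stands still between calls to the robot, and variables do not carry over. Pictures are saved under pics/ and viewed, about 8 in all and at most 12, crops included, and the job is handed in when it is done.

Besides the shell and the picture viewer there is one more tool, called after "Request:" by a JSON object that holds its "method" and its "body". move_arm: Moves the arm, as the interface text tells. Its arguments: {"type":"object","properties":{"increments":{"type":"array"},"grip_force":{"type":"number"}},"required":["increments"]}

```bash
mkdir -p pics
cat > h.py <<'E'
import numpy as np, cv2
from bench import get_obs, optics, ctrl
from scipy.spatial.transform import Rotation as R
def cam(n):
    c=optics.calibration(n); f=210/np.tan(np.radians(c["vfov"])/2)
    return c,f,R.from_rotvec(np.array(c["rvec"]).ravel()).as_matrix(),np.array(c["tvec"]).ravel()
def proj(n,P):
    c,f,M,t=cam(n); q=np.atleast_2d(P)@M.T+t; s=q[:,:2]/q[:,2:]
    s=s*(1+c["k1"]*(s**2).sum(1,keepdims=True)); return s*f+[c["cx"],c["cy"]]
def ray(n,uv):
    c,f,M,t=cam(n); d=(np.array(uv,float)-[c["cx"],c["cy"]])/f; s=d.copy()
    for _ in range(30): s=d/(1+c["k1"]*(s@s))
    v=M.T@np.array([s[0],s[1],1]); return -M.T@t, v/np.linalg.norm(v)
def atz(n,uv,z):
    o,v=ray(n,uv); return o+v*(z-o[2])/v[2]
def tri(a,ua,b,ub):
    o1,v1=ray(a,ua);o2,v2=ray(b,ub)
    s=np.linalg.lstsq(np.c_[v1,-v2],o2-o1,rcond=None)[0]
    p,q=o1+s[0]*v1,o2+s[1]*v2; return (p+q)/2,np.linalg.norm(p-q)
E
python3 - <<'E'
from h import *
print(get_obs())
for n in("scene","top"):
    im=optics.get_image(n); cv2.imwrite(f"pics/{n}0.png",im[:,:,::-1])
    print(n,cam(n)[0])
    for k in("box_stand","tab","box_bar"):
        for r in optics.regions_of(n,k)[:3]:
            m=r["mask"]; x,y,w,h=cv2.boundingRect(m.astype(np.uint8)); print(n,k,round(r["score"],2),np.round(r["xy"],1),m.sum(),(x,y,w,h),atz(n,r["xy"],{"tab":.172,"box_bar":.105}.get(k,0)).round(3))
E
```

```text
{'clock': 0.0, 'qpos': array([-72.47380192,  18.44063794,  -4.0165764 ,  83.17477736,
         1.29580006,  78.54097178,  -3.26029982]), 'joint_velocities': array([-0.01235007, -0.05333867, -0.00011997, -0.05318635,  0.10341705,
       -0.10667624,  0.04790428]), 'effort': array([ 2.92744435e-04, -4.93582463e+01, -3.81882414e-01, -3.14337230e+01,
        1.30537603e-02,  1.14419509e-02,  1.60195526e-05]), 'tcp_pos': array([0.18685641, 0.62193755, 0.19900691]), 'tool_rot': array([ -86.80695726,   89.88873329, -103.5225569 ]), 'contact_force': array([-0.19096729, -0.33716285,  0.84347344]), 'torque': array([-0.01081018,  0.04411103,  0.00342757]), 'grip_width': 0.08533592259081797}
scene {'vfov': 48.3829633516344, 'cx': 275.96694155547056, 'cy': 209.34131161046423, 'k1': -0.13138450279960112, 'rvec': array([ 1.96899845, -0.5817423 ,  0.35284821]), 'tvec': array([-0.42264794,  0.23359149,  0.76820353])}
scene box_stand 0.75 [237.  197.2] 4728 (190, 144, 94, 98) [0.586 0.33  0.   ]
scene box_stand 0.2 [366.9 254. ] 5146 (303, 212, 120, 88) [ 0.684 -0.09   0.   ]
scene tab 0.71 [235.1 167.4] 1190 (214, 144, 48, 45) [0.487 0.142 0.172]
scene box_bar 0.6 [234.4 170.4] 2016 (190, 145, 77, 52) [0.554 0.276 0.105]
top {'vfov': 56.449328469644676, 'cx': 278.7332291098249, 'cy': 210.84455178500409, 'k1': -0.10656329800830286, 'rvec': array([ 2.11081271, -2.13599925,  0.15216609]), 'tvec': array([0.00256061, 0.48976617, 0.88123289])}
top box_stand 0.68 [180.3 194.1] 5888 (121, 165, 115, 69) [0.543 0.245 0.   ]
top tab 0.86 [167.6 182. ] 2125 (134, 165, 71, 37) [0.532 0.224 0.172]
top box_bar 0.91 [171. 184.] 3415 (128, 165, 89, 70) [0.544 0.237 0.105]
top box_bar 0.54 [167.6 183.2] 2296 (133, 164, 72, 39) [0.546 0.245 0.105]
```

Run:
```python
import cv2
a=cv2.imread("pics/scene0.png");b=cv2.imread("pics/top0.png")
cv2.imwrite("pics/s1.png",cv2.resize(a[120:320,150:450],(800,533),interpolation=cv2.INTER_CUBIC))
cv2.imwrite("pics/t1.png",cv2.resize(b[140:290,100:300],(800,600),interpolation=cv2.INTER_CUBIC))
```

```text
(no output)
```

View pics/s1.png

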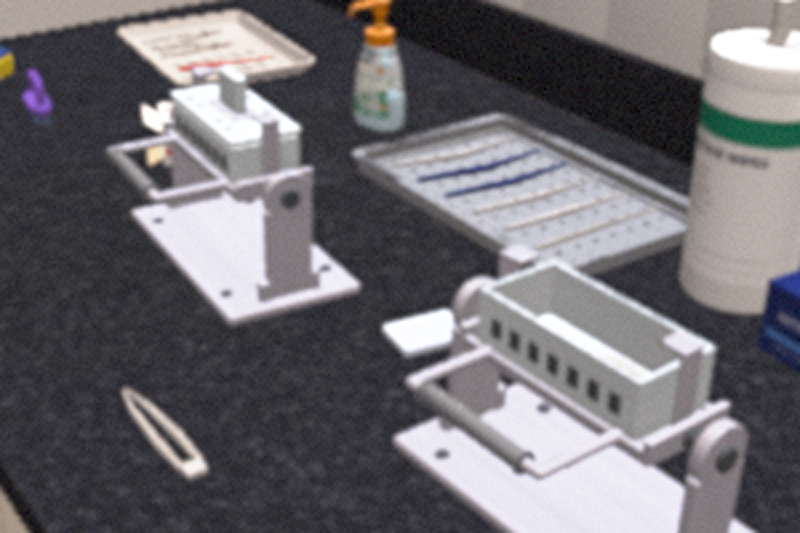

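View pics/top0.png

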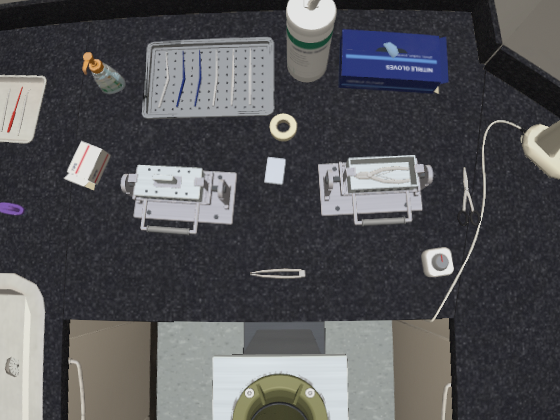

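View pics/t1.png

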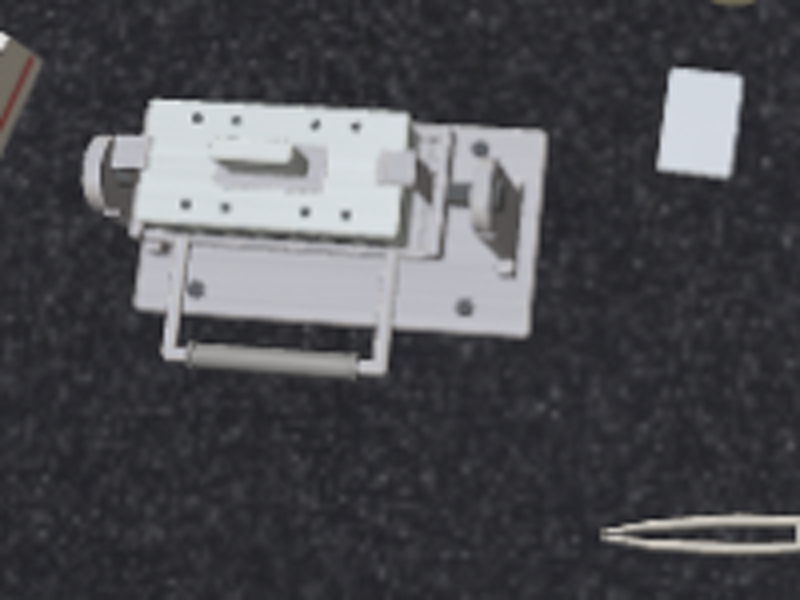

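The scene crop shows the closed box stand at the far left, with its tab at about (237,147) and its bar at about (200,184). The basket stand is to the right. In the top view, the box stand's tab top is at about (163,178), its bar at about (168,230), and the plate corners are clear. I'll fit the stand pose from these points.

```bash
cat > fit.py <<'E'
from h import *
from scipy.optimize import least_squares
T=[((548,130),(.065,-.125,.01)),((528,336),(-.065,-.125,.005)),((134,310),(-.065,.125,.01)),((188,354),(-.1,.045,.105)),((356,365),(-.1,-.045,.105)),((150,100),(.034,.072,.149)),((410,115),(.034,-.072,.149)),((400,238),(-.034,-.072,.149)),((135,223),(-.034,.072,.149)),((253,151),(0,0,.185))]
S=[((232,320),(-.065,-.125,.003)),((358,286),(.065,-.125,.005)),((133,211),(-.065,.125,.01)),((115,151),(-.1,.045,.105)),((155,193),(-.1,-.045,.105)),((232,74),(0,0,.185))]
P=np.array([p for _,p in T+S]); nT=len(T)
uT=np.array([u for u,_ in T])/4+[100,140]; uS=np.array([u for u,_ in S])/(8/3)+[150,120]
def W(q,P): return R.from_euler("z",q[2]).apply(P)+[q[0],q[1],0]
def f(q): return np.r_[proj("top",W(q,P[:nT]))-uT, proj("scene",W(q,P[nT:]))-uS].ravel()
r=least_squares(f,[.58,.26,-.05],loss="soft_l1"); q=r.x
if __name__=="__main__":
    print("stand",q[:2].round(4),np.degrees(q[2]).round(2)); print(f(q).reshape(-1,2).round(1).tolist())
    for n,p in dict(tab=(0,0,.172),bar=(-.1,0,.105)).items():
        w=W(q,np.array(p)); print(n,w.round(4),np.hypot(*w[:2]).round(3))
    print(tri("top",[163.25,177.7],"scene",[237,147.5]))
    for sl,nm in((slice(0,nT),"top"),):
        print(least_squares(lambda q:(proj("top",W(q,P[:nT]))-uT).ravel(),q).x)
    print(least_squares(lambda q:(proj("scene",W(q,P[nT:]))-uS).ravel(),q).x)
E
python3 fit.py; python3 -c "
from h import *
print(R.from_euler('xyz',get_obs()['tool_rot'],degrees=True).as_matrix().round(3))"
```

```text
stand [0.5387 0.2305] -4.38
[[-0.2, -0.3], [0.6, 0.2], [-0.2, -0.1], [2.3, 0.4], [-0.2, 0.3], [0.3, -0.5], [0.1, -0.9], [-0.6, -0.5], [-0.0, -0.7], [-0.5, -0.5], [-1.1, 2.1], [0.9, 0.9], [-1.4, -0.4], [0.1, 2.4], [-2.0, -0.2], [-0.7, -1.1]]
tab [0.5387 0.2305 0.172 ] 0.586
bar [0.439  0.2382 0.105 ] 0.499
(array([0.53900426, 0.22973288, 0.18296976]), np.float64(0.001791787624392776))
[ 0.53807634  0.23074813 -0.08015111]
[ 0.54216105  0.23362432 -0.07622265]
[[ 0.     0.288  0.958]
 [-0.     0.958 -0.288]
 [-1.    -0.     0.   ]]
```

```bash
cat > inc.py <<'E'
from h import *
import sys
# usage: inc.py yaw_deg x y z [...]: turn & shift in tool axes from the present pose; tool down, jaws at yaw
o=get_obs(); R0=R.from_euler("xyz",o["tool_rot"],degrees=True).as_matrix(); a=[float(v) for v in sys.argv[1:]]
y=np.radians(a[0]); x=np.array([0,0,-1.]); yy=np.array([np.cos(y),np.sin(y),0]); Rt=np.c_[x,yy,np.cross(x,yy)]
print("t",round(o["clock"],2),"tcp",o["tcp_pos"].round(4),"F",o["contact_force"].round(1),"w",round(o["grip_width"],4))
print("turn",R.from_matrix(R0.T@Rt).as_rotvec().round(4))
for i in range(1,len(a),3): print((R0.T@(np.array(a[i:i+3])-o["tcp_pos"])*1000).round(1))
E
python3 inc.py -4.4 .187 .622 .29 .5385 .2307 .29
```

```text
t 0.4 tcp [0.187  0.6225 0.2   ] F [ 0.6  0.6 -0.6] w 0.0852
turn [1.3558e+00 2.0000e-04 1.0000e-04]
[-90.   -0.5   0.1]
[ -90.  -274.1  449.3]
```

Request:
{"method": "move_arm", "body": {"increments": [0,0,0,-40,0,0,0.2,0,0,0,-80,0,0,0,0.09,0,0,-90,-18,30,0,0.18,0,0,-90,-37,60,0,0.27,0,0,-90,-55,90,0,0.36,0,0,-90,-73,120,0,0.45,0,0,-90,-91,150,0,0.54,0,0,-90,-110,180,0,0.63,0,0,-90,-128,210,0,0.72,0,0,-90,-146,240,0,0.81,0,0,-90,-164,270,0,0.9,0,0,-90,-183,300,0,0.99,0,0,-90,-201,330,0,1.08,0,0,-90,-219,360,0,1.17,0,0,-90,-237,390,0,1.26,0,0,-90,-256,420,0,1.356,0,0,-90,-274,449,0,1.356,0,0,-90,-274,449,0,1.356,0,0,-90,-274,449,0,1.356,0,0,-90,-274,449,0], "grip_force": 50}}

```text
clock: 2.07
tcp_pos: [0.5379, 0.2315, 0.29]
tool_rot: [-123.8, 90.0, 141.8]
contact_force: [-0.3, 0.8, -0.0]
grip_width: 0.0428
```

```bash
python3 inc.py -4.4 .5385 .2307 .205 .5385 .2307 .164
python3 - <<'E'
from h import *
print(get_obs()["qpos"].round(1))
a=optics.get_image("scene");b=optics.get_image("top")
cv2.imwrite("pics/m2.png",np.vstack([cv2.resize(a[90:240,150:350],(400,300)),cv2.resize(b[140:290,80:280],(400,300))])[:,:,::-1])
E
```

```text
t 2.07 tcp [0.5379 0.2315 0.29  ] F [-0.3  0.8 -0. ] w 0.0428
turn [ 0.0006 -0.0004  0.0006]
[85.   0.7  0.7]
[126.    0.8   0.8]
[-45.    9.   22.   85.2  -3.4  86.5 -27.4]
```

View pics/m2.png

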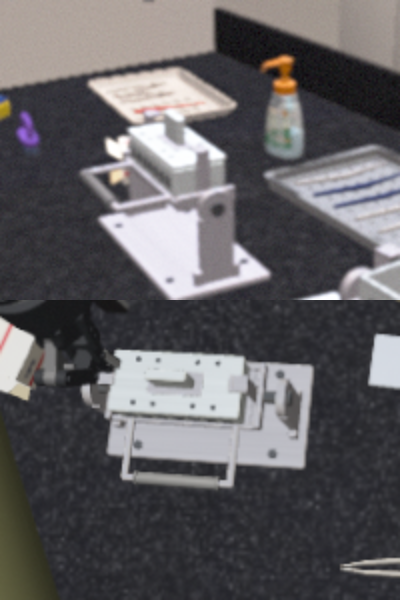

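Run:
```python
from h import *
p=get_obs()["tcp_pos"]; print(p)
for n in("scene","top"):
    c,f,M,t=cam(n); print(n,"at",(-M.T@t).round(3),"axis",M[2].round(2),proj(n,[p,p+[0,0,.1],[0,0,0]]).round(0).tolist())
    im=optics.get_image(n); cv2.imwrite(f"pics/{n}3.png",im[:,:,::-1])
cv2.imwrite("pics/m3.png",np.hstack([cv2.imread("pics/scene3.png")[:,:400],cv2.imread("pics/top3.png")[:,:400]]))
```

```text
[0.53727826 0.23260632 0.29002182]
scene at [ 0.043 -0.72   0.551] axis [ 0.48  0.75 -0.45] [[234.0, 103.0], [232.0, 60.0], [32.0, 344.0]]
top at [ 0.337 -0.024  0.95 ] axis [ 0.17  0.02 -0.99] [[143.0, 163.0], [120.0, 145.0], [280.0, 421.0]]
```

View pics/m3.png

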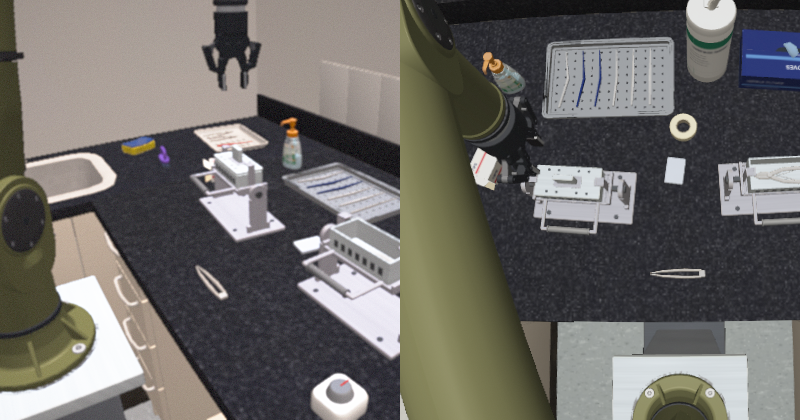

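Run:
```python
from h import *
o=get_obs(); p=o["tcp_pos"]; a=cv2.imread("pics/scene3.png"); b=cv2.imread("pics/top3.png")
Rm=R.from_euler("xyz",o["tool_rot"],degrees=True).as_matrix()
w=o["grip_width"]/2
L=[[0,0,0],[8,0,0],[-60,0,0],[0,1000*w,0],[0,-1000*w,0]]
A=cv2.resize(a[20:220,180:310],None,fx=3,fy=3,interpolation=2);B=cv2.resize(b[80:280,60:190],None,fx=3,fy=3,interpolation=2)
for l in L:
    q=p+Rm@np.array(l)/1000
    for im,n,o0 in((A,"scene",(180,20)),(B,"top",(60,80))):
        u=(proj(n,q)[0]-o0)*3; cv2.circle(im,tuple(int(v) for v in u),3,(0,0,255) if l!=[0,0,0] else (0,255,0),-1)
cv2.imwrite("pics/m4.png",np.hstack([A,B]))
```

```text
(no output)
```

View pics/m4.png

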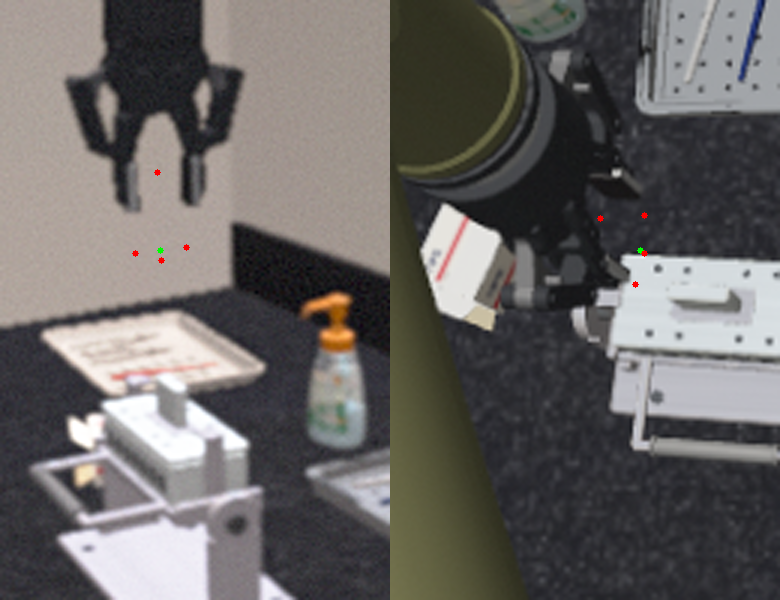

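Run:
```python
from h import *
print(get_obs()["tcp_pos"], tri("scene",[233.3,88.7],"top",[140.7,156]))
for z in(.3,.32,.34): print(z,proj("scene",[.538,.232,z]),proj("top",[.538,.232,z]))
```

```text
[0.53736078 0.23243933 0.29008691] (array([0.53700771, 0.22490258, 0.32623471]), np.float64(0.005275335382347753))
0.3 [[233.82042927  99.25303715]] [[141.62887637 161.39280382]]
0.32 [[233.4756832   90.64476153]] [[137.40946116 158.04161379]]
0.34 [[233.13026437  81.92474811]] [[132.94851695 154.49549236]]
```

Request:
{"method": "move_arm", "body": {"increments": [0,0,0,20,0,0,0,0,0,0,40,0,0,0,0,0,0,60,0,0,0,0,0,0,80,0.7,1,0,0,0,0,85,1,1.5,0,0,0,0,85,1,1.5,0,0,0,0,85,1,1.5,0,0,0,0,85,1,1.5,0]}}

```text
clock: 2.93
tcp_pos: [0.5389, 0.2316, 0.2067]
tool_rot: [132.7, 89.9, 38.5]
contact_force: [0.3, -0.5, 0.5]
grip_width: 0.0428
```

```bash
cat > look.py <<'E'
from h import *
import sys
o=get_obs(); p=o["tcp_pos"]; Rm=R.from_euler("xyz",o["tool_rot"],degrees=True).as_matrix()
a=optics.get_image("scene")[:,:,::-1]; b=optics.get_image("top")[:,:,::-1]
A=cv2.resize(a[70:270,180:310],None,fx=3,fy=3,interpolation=2);B=cv2.resize(b[90:290,80:210],None,fx=3,fy=3,interpolation=2)
w=500*o["grip_width"]
for l in [[0,0,0],[8,0,0],[0,w,0],[0,-w,0]]:
    q=p+Rm@np.array(l)/1000
    for im,n,o0 in((A,"scene",(180,70)),(B,"top",(80,90))):
        u=(proj(n,q)[0]-o0)*3; cv2.circle(im,tuple(int(v) for v in u),2,(0,0,255) if any(l) else (0,255,0),-1)
cv2.imwrite(sys.argv[1],np.hstack([A,B])); print(p,o["contact_force"].round(1))
E
python3 look.py pics/m5.png; python3 inc.py -4.4 .5385 .2307 .164
```

```text
[0.53893096 0.23157206 0.2067447 ] [ 0.3 -0.5  0.5]
t 3.03 tcp [0.539  0.2314 0.2066] F [-0.3 -0.3  1.1] w 0.0428
turn [ 0.0031 -0.0017 -0.0018]
[42.6 -0.5  0.8]
```

View pics/m5.png

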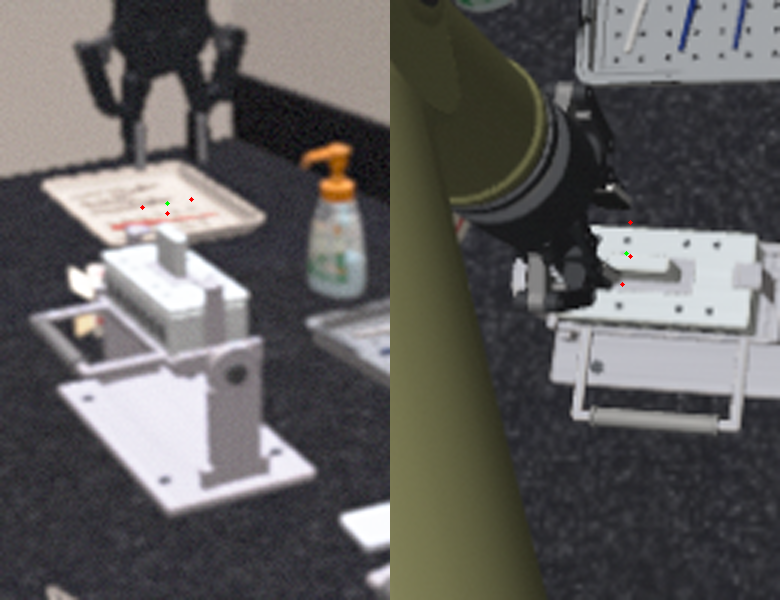

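The overlay of the reported TCP (green) sits about 35 mm below the fingertips drawn in both cameras, while it agrees sideways. z = 0.164 is safe under either reading, so I'll descend there and check.

Request:
{"method": "move_arm", "body": {"increments": [0.003,-0.002,-0.002,10,0,0,0,0.003,-0.002,-0.002,20,-0.5,0.8,0,0.003,-0.002,-0.002,30,-0.5,0.8,0,0.003,-0.002,-0.002,37,-0.5,0.8,0,0.003,-0.002,-0.002,42,-0.5,0.8,0,0.003,-0.002,-0.002,42,-0.5,0.8,0,0.003,-0.002,-0.002,42,-0.5,0.8,0]}}

```text
clock: 3.62
tcp_pos: [0.5383, 0.2306, 0.1642]
tool_rot: [-45.1, 89.9, -139.4]
contact_force: [0.3, -0.5, 0.9]
grip_width: 0.0427
```

```bash
python3 look.py pics/m6.png; python3 inc.py -4.4 .5385 .2307 .164
```

```text
[0.53829602 0.23061545 0.16415816] [ 0.3 -0.5  0.9]
t 3.72 tcp [0.5388 0.2308 0.165 ] F [ 0.7 -0.3  0.3] w 0.0427
turn [ 0.     -0.     -0.0004]
[ 1.  -0.3  0.1]
```

View pics/m6.png

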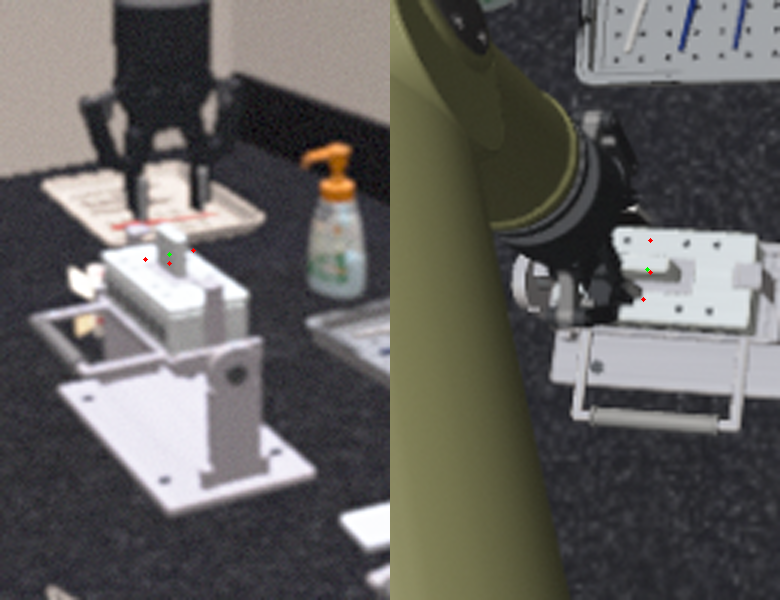

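Run:
```python
from h import *
from scipy.optimize import least_squares
D=[((.5375,.2325,.290),(233.3,88.7),(140.7,156)),((.539,.2315,.2066),(236,124.3),(155.3,170)),((.5385,.2307,.1645),(236,139.7),(162.3,173.3))]
for t,s,u in D:
    t=np.array(t); p,e=tri("scene",s,"top",u); print((p-t).round(4),round(e,4))
    print(" z only",least_squares(lambda d:np.r_[proj("scene",t+[0,0,d[0]])[0]-s],[0]).x.round(4))
```

```text
[-0.0005 -0.0076  0.0362] 0.0053
 z only [0.0344]
[-0.0006 -0.0045  0.0348] 0.0001
 z only [0.0335]
[ 0.0009 -0.0041  0.0394] 0.0052
 z only [0.038]
```

In the picture the tips (crop 168,209) are still above the tab's top (172,228). The fingers really are about 35 mm higher than reported, so the next descent is about 38 mm, guarded by the force reading.

Request:
{"method": "move_arm", "body": {"increments": [0,0,0,5,0,0,0,0,0,0,10,0,0,0,0,0,0,15,0,0,0,0,0,0,20,0,0,0,0,0,0,25,0,0,0,0,0,0,30,0,0,0,0,0,0,30,0,0,0]}}

```text
clock: 4.3
tcp_pos: [0.538, 0.2304, 0.1335]
tool_rot: [-48.8, 89.9, -143.2]
contact_force: [-0.4, 0.3, -0.1]
grip_width: 0.0425
```

Request:
{"method": "move_arm", "body": {"increments": [0,0,0,3,0,0,0,0,0,0,6,0,0,0,0,0,0,8,0,0,0,0,0,0,8,0,0,0]}}

```text
clock: 4.63
tcp_pos: [0.5377, 0.2303, 0.125]
tool_rot: [-50.4, 89.8, -144.8]
contact_force: [-0.3, 0.7, 0.2]
grip_width: 0.0425
```

```bash
python3 look.py pics/m7.png; python3 inc.py -4.4 .5385 .2307 .126
```

```text
[0.53772609 0.23032462 0.1249868 ] [-0.3  0.7  0.2]
t 4.73 tcp [0.538  0.2304 0.1255] F [ 0.1 -0.5  0.1] w 0.0429
turn [0.     0.0013 0.0014]
[-0.5  0.4 -0.3]
```

View pics/m7.png

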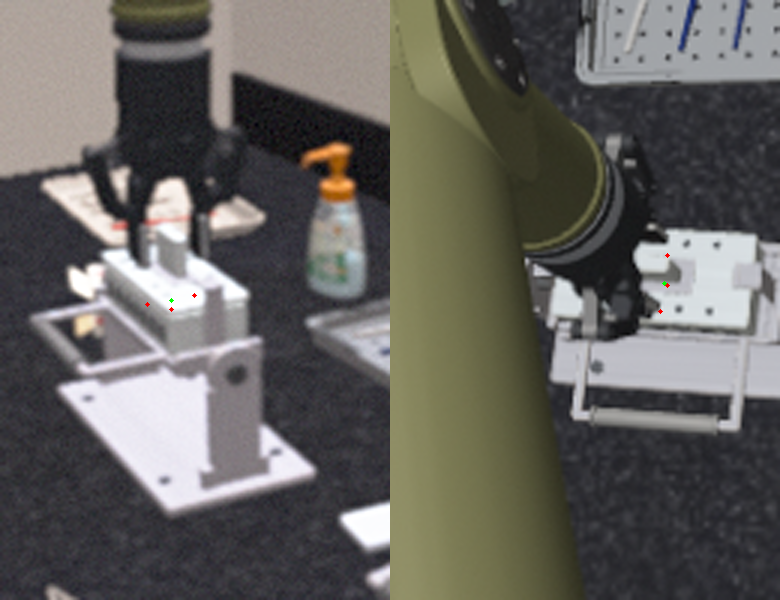

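The fingers straddle the tab, with tips at about (170,258) beside the tab that spans rows 228–275. No force is registered. I'll go 4 mm lower and close.

Request:
{"method": "move_arm", "body": {"increments": [0,0,0,3,0.3,0,0,0,0,0,4,0.3,0,-0.3,0,0,0,4,0.3,0,-0.5,0,0,0,4,0.3,0,-1,0,0,0,4,0.3,0,-1,0,0,0,4,0.3,0,-1,0,0,0,4,0.3,0,-1,0,0,0,4,0.3,0,-1,0,0,0,4,0.3,0,-1], "grip_force": 60}}

```text
clock: 5.48
tcp_pos: [0.5394, 0.2303, 0.1219]
tool_rot: [40.9, 89.9, -53.6]
contact_force: [5.8, 0.1, -2.5]
grip_width: 0.0113
```

Request:
{"method": "move_arm", "body": {"increments": [0,0,0,-2,0,0,-1,0,0,0,-4,0,0,-1,0,0,0,-6,0,0,-1,0,0,0,-7,0,0,-1,0,0,0,-7,0,0,-1]}}

```text
clock: 5.9
tcp_pos: [0.5394, 0.2303, 0.1285]
tool_rot: [34.5, 89.9, -59.9]
contact_force: [5.1, 0.9, -5.8]
grip_width: 0.0112
```

Request:
{"method": "move_arm", "body": {"increments": [0,0,0,-1,0,0,-1,0,0,0,-2,0,0,-1,0,0,0,-3,0,0,-1,0,0,0,-3,0,0,-1,0,0,0,-3,0,0,-1,0,0,0,-3,0,0,-1,0,0,0,-3,0,0,-1,0,0,0,-3,0,0,-1]}}

```text
clock: 6.57
tcp_pos: [0.5393, 0.2303, 0.1297]
tool_rot: [15.0, 89.9, -79.4]
contact_force: [7.9, 2.9, -12.5]
grip_width: 0.0109
```

It moved about 8 mm and stopped, with force rising to 12.5 N, so it is at the catches' stop and was held there. I'll lower it back and release.

Request:
{"method": "move_arm", "body": {"increments": [0,0,0,-1,0,0,-1,0,0,0,-1,0,0,-1,0,0,0,2,0,0,-1,0,0,0,4,0,0,-1,0,0,0,6,0,0,-1,0,0,0,8,0,0,-1,0,0,0,8,0,0,-1,0,0,0,8,0,0,-1]}}

```text
clock: 7.23
tcp_pos: [0.5395, 0.2303, 0.122]
tool_rot: [25.8, 89.9, -68.6]
contact_force: [3.7, 0.9, -2.1]
grip_width: 0.011
```

Request:
{"method": "move_arm", "body": {"increments": [0,0,0,0,0,0,-0.5,0,0,0,0,0,0,0,0,0,0,0,0,0,0,0,0,0,0,0,0,0,0,0,0,0,0,0,0,0,0,0,0,0,0,0]}}

```text
clock: 7.73
tcp_pos: [0.5392, 0.2304, 0.122]
tool_rot: [9.9, 89.9, -84.5]
contact_force: [-0.3, 0.5, -0.1]
grip_width: 0.0428
```

```bash
python3 inc.py -4.4 .5385 .2307 .25  .439 .2382 .25 .439 .2382 .06
```

```text
t 7.73 tcp [0.5392 0.2304 0.122 ] F [-0.3  0.5 -0.1] w 0.0428
turn [-0.0002  0.0016 -0.0003]
[-1.28e+02 -6.00e-01 -1.00e-01]
[-1.280e+02 -1.004e+02  1.000e-01]
[  62.  -100.5   -0.2]
```

Request:
{"method": "move_arm", "body": {"increments": [0,0,0,-15,0,0,0,0,0,0,-35,0,0,0,0,0,0,-55,0,0,0,0,0,0,-70,0,0,0,0,0,0,-70,-20,0,0,0,0,0,-70,-40,0,0,0,0,0,-70,-60,0,0,0,0,0,-70,-80,0,0,0,0,0,-70,-100,0,0,0,0,0,-70,-100,0,0,0,0,0,-50,-100,0,0,0,0,0,-30,-100,0,0,0,0,0,-10,-100,0,0,0,0,0,10,-100,0,0,0,0,0,15,-100,0,0,0,0,0,15,-100,0,0,0,0,0,15,-100,0,0]}}

```text
clock: 9.15
tcp_pos: [0.4401, 0.2381, 0.1076]
tool_rot: [28.2, 89.9, -66.3]
contact_force: [0.1, -0.3, -0.1]
grip_width: 0.043
```

```bash
python3 look.py pics/m8.png; python3 inc.py -4.4 .439 .2382 .055
```

```text
[0.4400725  0.23805698 0.10758544] [ 0.1 -0.3 -0.1]
t 9.25 tcp [0.4406 0.2385 0.1084] F [ 0.9 -0.3 -0.2] w 0.0425
turn [-0.0005  0.0001 -0.0022]
[53.4 -1.7  0.4]
```

View pics/m8.png

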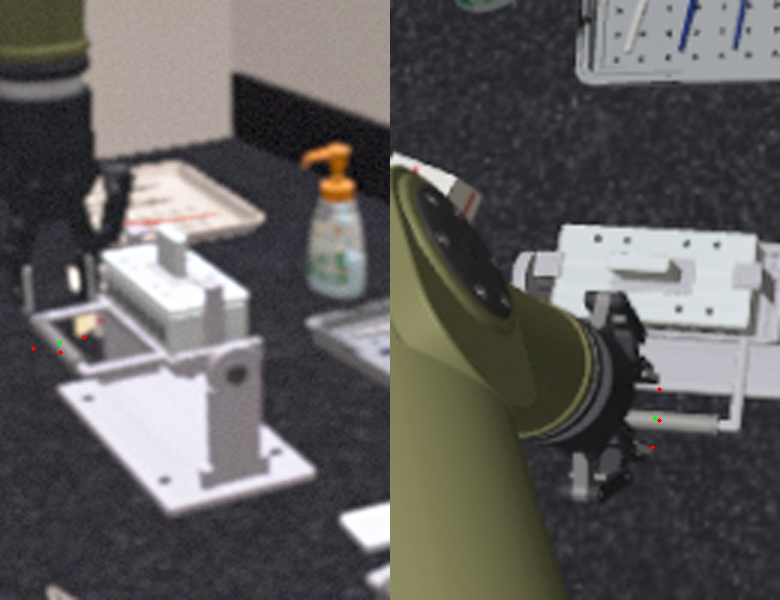

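The top view shows the fingers straddling the bar (crop row ~420) over its middle, and the box is seated and level. I'll descend 53 mm and grip.

Request:
{"method": "move_arm", "body": {"increments": [0,0,0,10,-1,0,0,0,0,0,20,-1,0,0,0,0,0,30,-1,0,0,0,0,0,40,-1,0,0,0,0,0,48,-1,0,0,0,0,0,53,-1,0,0,0,0,0,53,-1,0,0,0,0,0,53,-1,0,0]}}

```text
clock: 9.92
tcp_pos: [0.4396, 0.2384, 0.055]
tool_rot: [64.8, 89.9, -29.6]
contact_force: [0.9, -0.2, 0.4]
grip_width: 0.0428
```

Request:
{"method": "move_arm", "body": {"increments": [0,0,0,0,0,0,-0.4,0,0,0,0,0,0,-1,0,0,0,0,0,0,-1,0,0,0,0,0,0,-1,0,0,0,0,0,0,-1,0,0,0,0,0,0,-1,0,0,0,0,0,0,-1], "grip_force": 50}}

```text
clock: 10.5
tcp_pos: [0.44, 0.2387, 0.0556]
tool_rot: [89.1, 89.9, -5.3]
contact_force: [-0.1, 0.3, 3.8]
grip_width: 0.012
```

Run:
```python
from h import *
o=get_obs(); print(o["tcp_pos"],o["contact_force"],o["qpos"].round(1))
R0=R.from_euler("xyz",o["tool_rot"],degrees=True).as_matrix(); print(R0.round(3))
# arc in tool axes (down, jaw=stand x)
for k in range(0,181,6):
    t=np.radians(k); print(k,"x",round(-100*np.sin(t),1),"y",round(100-100*np.cos(t),1))
```

```text
[0.44000531 0.23866212 0.05557048] [-0.1490809   0.26377278  3.82501198] [-49.    7.3  18.6 114.5  -2.6  58.5 -33.6]
[[ 0.002  0.997 -0.077]
 [-0.    -0.077 -0.997]
 [-1.     0.002  0.   ]]
0 x -0.0 y 0.0
6 x -10.5 y 0.5
12 x -20.8 y 2.2
18 x -30.9 y 4.9
24 x -40.7 y 8.6
30 x -50.0 y 13.4
36 x -58.8 y 19.1
42 x -66.9 y 25.7
48 x -74.3 y 33.1
54 x -80.9 y 41.2
60 x -86.6 y 50.0
66 x -91.4 y 59.3
72 x -95.1 y 69.1
78 x -97.8 y 79.2
84 x -99.5 y 89.5
90 x -100.0 y 100.0
96 x -99.5 y 110.5
102 x -97.8 y 120.8
108 x -95.1 y 130.9
114 x -91.4 y 140.7
120 x -86.6 y 150.0
126 x -80.9 y 158.8
132 x -74.3 y 166.9
138 x -66.9 y 174.3
144 x -58.8 y 180.9
150 x -50.0 y 186.6
156 x -40.7 y 191.4
162 x -30.9 y 195.1
168 x -20.8 y 197.8
174 x -10.5 y 199.5
180 x -0.0 y 200.0
```

Request:
{"method": "move_arm", "body": {"increments": [0,0,0,0,0,0,-0.4,0,0,0,0,0,0,-0.2,0,0,0,0,0,0,-0.2,0,0,0,5,0,0,-0.2,0,0,0,10,0,0,-0.2,0,0,0,10,0,0,-0.2,0,0,0,10,0,0,-0.2]}}

```text
clock: 11.08
tcp_pos: [0.4394, 0.2383, 0.0448]
tool_rot: [48.7, 89.9, -45.8]
contact_force: [-0.3, -0.9, 0.7]
grip_width: 0.0342
```

Request:
{"method": "move_arm", "body": {"increments": [0,0,0,0,0,0,-0.6,0,0,0,0,0,0,-1,0,0,0,0,0,0,-1,0,0,0,0,0,0,-1,0,0,0,0,0,0,-1,0,0,0,0,0,0,-1]}}

```text
clock: 11.58
tcp_pos: [0.4399, 0.2382, 0.0449]
tool_rot: [67.2, 89.9, -27.2]
contact_force: [3.1, 0.5, -2.9]
grip_width: 0.0121
```

Both heights give the same 12 mm width, so the bar is well inside the pads. I'll start swinging.

Request:
{"method": "move_arm", "body": {"increments": [0,0,0,-5,0.1,0,-1,0,0,0,-10.5,0.5,0,-1,0,0,0,-20.8,2.2,0,-1,0,0,0,-30.9,4.9,0,-1,0,0,0,-40.7,8.6,0,-1,0,0,0,-40.7,8.6,0,-1]}}

```text
clock: 12.08
tcp_pos: [0.45, 0.2375, 0.0884]
tool_rot: [94.7, 89.8, 0.2]
contact_force: [0.9, -1.9, 1.1]
grip_width: 0.0123
```

Request:
{"method": "move_arm", "body": {"increments": [0,0,0,-6.5,3.4,0,-1,0,0,0,-15.3,9.1,0,-1,0,0,0,-23.4,15.7,0,-1,0,0,0,-30.8,23.1,0,-1,0,0,0,-37.4,31.2,0,-1,0,0,0,-43.1,40,0,-1,0,0,0,-47.9,49.3,0,-1,0,0,0,-51.6,59.1,0,-1,0,0,0,-54.3,69.2,0,-1,0,0,0,-56,79.5,0,-1,0,0,0,-56.5,90,0,-1,0,0,0,-56.5,90,0,-1]}}

```text
clock: 13.08
tcp_pos: [0.5414, 0.23, 0.1449]
tool_rot: [88.7, 89.7, -5.9]
contact_force: [2.3, -0.4, -8.0]
grip_width: 0.0123
```

```bash
python3 look.py pics/m9.png; python3 inc.py -4.4 .5396 .2306 .1455 .639 .2230 .045; python3 -c "
from h import *
print(get_obs()['qpos'].round(1))"
```

```text
[0.54143825 0.22999062 0.14491235] [ 2.3 -0.4 -8. ]
t 13.18 tcp [0.5405 0.2301 0.1449] F [ 1.9 -0.6 -8.8] w 0.0123
turn [-0.0023  0.0002 -0.0051]
[-0.6 -0.9 -0.4]
[100.4  98.3  -0.7]
[-44.5  12.8  21.7  97.6  -4.8  70.3 -26.3]
```

View pics/m9.png

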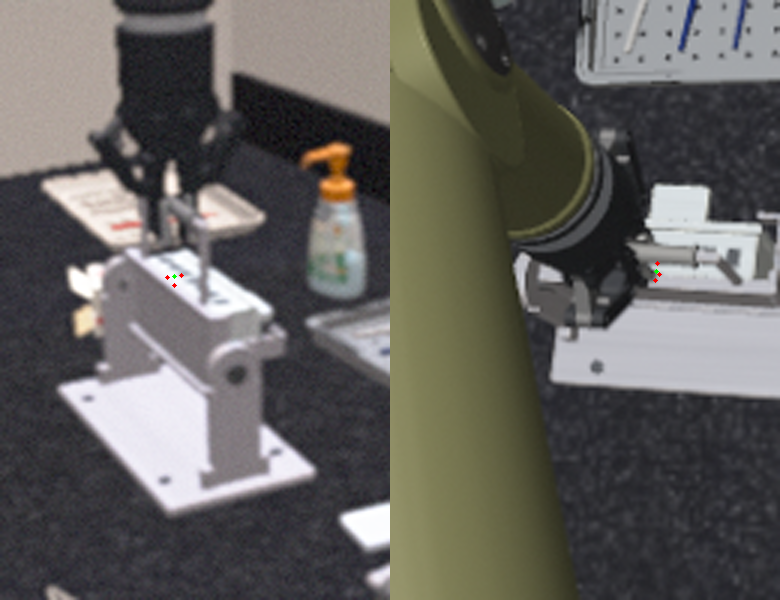

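The picture shows the bar at the top in the grip and the box on its side with its tab towards +x. I'll carry on down the other side.

Request:
{"method": "move_arm", "body": {"increments": [0,0,0,1,9.5,0,-1,0,0,0,2.7,19.8,0,-1,0,0,0,5.4,29.9,0,-1,0,0,0,9.1,39.7,0,-1,0,0,0,13.9,49,0,-1,0,0,0,19.6,57.8,0,-1,0,0,0,26.2,65.9,0,-1,0,0,0,33.6,73.3,0,-1,0,0,0,41.7,79.9,0,-1,0,0,0,50.5,85.6,0,-1,0,0,0,50.5,85.6,0,-1]}}

```text
clock: 14.1
tcp_pos: [0.6273, 0.223, 0.0929]
tool_rot: [83.2, 89.7, -11.4]
contact_force: [-0.9, -0.4, -3.1]
grip_width: 0.0127
```

```bash
python3 inc.py -4.4 .639 .2230 .045
```

```text
t 14.1 tcp [0.6273 0.223  0.0929] F [-0.9 -0.4 -3.1] w 0.0127
turn [-0.0029  0.0007 -0.006 ]
[47.9 11.3 -0.9]
```

Request:
{"method": "move_arm", "body": {"increments": [0,0,0,7.3,3.9,0,-1,0,0,0,17,7.5,0,-1,0,0,0,27,10,0,-1,0,0,0,37,11.7,0,-1,0,0,0,43,12,0,-1,0,0,0,46,12,0,-1,0,0,0,48,12,0,-1,0,0,0,49,12,0,-1,0,0,0,49,12,0,-1]}}

```text
clock: 14.85
tcp_pos: [0.6396, 0.2221, 0.0448]
tool_rot: [86.7, 89.6, -7.8]
contact_force: [-4.2, -1.9, 2.0]
grip_width: 0.0125
```

Request:
{"method": "move_arm", "body": {"increments": [0,0,0,2,-0.5,0,-1,0,0,0,3,-0.5,0,-1,0,0,0,4,-0.5,0,-1,0,0,0,4,-0.5,0,-1,0,0,0,4,-0.5,0,-1]}}

```text
clock: 15.27
tcp_pos: [0.6398, 0.2222, 0.0446]
tool_rot: [97.9, 89.6, 3.3]
contact_force: [-9.2, -3.6, 13.5]
grip_width: 0.0125
```

At the stop: 13.5 N with no further motion. I'll relax, open and rise.

Request:
{"method": "move_arm", "body": {"increments": [0,0,0,0,0,0,-1,0,0,0,0,0,0,-0.6,0,0,0,0,0,0,-0.2,0,0,0,0,0,0,0,0,0,0,0,0,0,0,0,0,0,0,0,0,0,0,0,0,-10,0,0,0,0,0,0,-25,0,0,0,0,0,0,-45,0,0,0,0,0,0,-70,0,0,0,0,0,0,-100,0,0,0,0,0,0,-130,0,0,0,0,0,0,-160,0,0,0,0,0,0,-180,0,0,0,0,0,0,-180,0,0,0,0,0,0,-180,0,0,0]}}

```text
clock: 16.6
tcp_pos: [0.6394, 0.2222, 0.2269]
tool_rot: [104.3, 89.3, 9.7]
contact_force: [-0.8, 0.8, -0.6]
grip_width: 0.0431
```

Run:
```python
from h import *
print(get_obs()["contact_force"].round(1))
a=optics.get_image("scene")[:,:,::-1]; b=optics.get_image("top")[:,:,::-1]
A=cv2.resize(a[90:290,170:430],(780,600),interpolation=2)
cv2.imwrite("pics/m10.png",np.hstack([cv2.resize(a[90:290,170:430],(400,308)),cv2.resize(b[130:284,100:300],(400,308))]))
print(proj("scene",W:=np.array([[.638,.223,.105]])),proj("top",W))
```

```text
[-0.8  0.8 -0.6]
[[273.1537108  170.11953143]] [[178.87554711 143.88894704]]
```

View pics/m10.png

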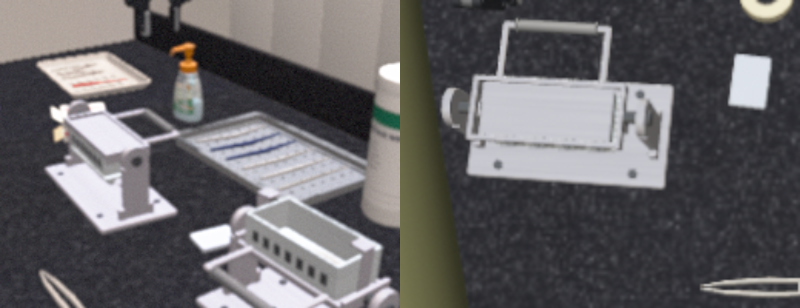

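The top view has the bar at about (179,143.5), where a fully turned cradle predicts (178.9,143.9). The gripper is well clear above and the basket still lies level. Handing in.

```bash
python3 -c "
from h import *
print(ctrl.job_done())"
```

```text
the job is handed in; nothing more can be done
None
```

The box is upside down against its stop, the gripper has let go and risen clear, and the job is handed in. `job_done` gives no verdict.

- **Tug:** I gripped the tab and pulled it up about 8 mm. It stopped there with about 12.5 N on the tool. I held it for about half a second, lowered it back to its starting height and released it.
- **Swing:** I gripped the bar, carried it round the half circle to the stop (13.5 N and no further motion) and opened the gripper. The clock was at 16.6 s of the 51 s allowed.
- **Last checks:** the final top picture has the bar within about half a pixel of where a fully turned cradle would put it. The open basket looks level and untouched. The force reading with the gripper clear was under 1 N per axis.
- **A check that disagreed:** the pictures from both cameras put the fingertips about 35 mm above the reported TCP, in height only. I went by the pictures for heights. Both grips confirmed this, with readings of about 11 mm on the 12 mm tab and 12 mm on the 14 mm sleeve, slightly under the given sizes.

I did not read the lift and turn joints directly. The lift and turn results come from the tool's motion, the forces and the pictures.

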